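# Restock the bulb display in reverse order

## Task

The four coloured lamp bulbs on the market stall stand in a row of open cartons on the dark grey stock tray; move them all to the four bays of the wooden display rack in reverse order, so that the bulb at the left end of the tray ends up at the right end of the rack, the second from the left becomes the second from the right, and so on. Stand each bulb upright, cap down, on the floor of its own bay and let go of it; tip none over on the way.

Things in the scene. Friction and masses are not known exactly. Their poses are not given: they have to be found in the camera images.
- bulb_white: white lamp bulb, opaque, rigid, 76 mm tall, about 60 g, standing cap down. Origin: centre of the flat foot of its metal screw cap, z up through the bulb. Cap 26 mm in diameter from 0 to 26 mm; the bulb widens above it to its greatest diameter 46 mm at 50 mm height (45 mm at 60 mm; the place to grip), then rounds off to the top at 76 mm. At the start it stands in the carton of its own colour.
- bulb_red: red lamp bulb, opaque, rigid, 76 mm tall, about 60 g, standing cap down. Origin: centre of the flat foot of its metal screw cap, z up through the bulb. Cap 26 mm in diameter from 0 to 26 mm; the bulb widens above it to its greatest diameter 46 mm at 50 mm height (45 mm at 60 mm; the place to grip), then rounds off to the top at 76 mm. At the start it stands in the carton of its own colour.
- bulb_yellow: yellow lamp bulb, opaque, rigid, 76 mm tall, about 60 g, standing cap down. Origin: centre of the flat foot of its metal screw cap, z up through the bulb. Cap 26 mm in diameter from 0 to 26 mm; the bulb widens above it to its greatest diameter 46 mm at 50 mm height (45 mm at 60 mm; the place to grip), then rounds off to the top at 76 mm. At the start it stands in the carton of its own colour.
- bulb_green: green lamp bulb, opaque, rigid, 76 mm tall, about 60 g, standing cap down. Origin: centre of the flat foot of its metal screw cap, z up through the bulb. Cap 26 mm in diameter from 0 to 26 mm; the bulb widens above it to its greatest diameter 46 mm at 50 mm height (45 mm at 60 mm; the place to grip), then rounds off to the top at 76 mm. At the start it stands in the carton of its own colour.
- carton_white: white open square carton on the stock tray, fixed, where the white bulb starts: 52 x 52 mm outside, 22 mm high, walls and floor 3 mm (inside 46 x 46 mm). Origin: centre of its underside, on the tray's top, 12 mm above the table; y along the row. The four cartons stand in one row at 75 mm pitch; which colour stands where in the row is drawn afresh.
- carton_red: red open square carton on the stock tray, fixed, where the red bulb starts: 52 x 52 mm outside, 22 mm high, walls and floor 3 mm (inside 46 x 46 mm). Origin: centre of its underside, on the tray's top, 12 mm above the table; y along the row. The four cartons stand in one row at 75 mm pitch; which colour stands where in the row is drawn afresh.
- carton_yellow: yellow open square carton on the stock tray, fixed, where the yellow bulb starts: 52 x 52 mm outside, 22 mm high, walls and floor 3 mm (inside 46 x 46 mm). Origin: centre of its underside, on the tray's top, 12 mm above the table; y along the row. The four cartons stand in one row at 75 mm pitch; which colour stands where in the row is drawn afresh.
- carton_green: green open square carton on the stock tray, fixed, where the green bulb starts: 52 x 52 mm outside, 22 mm high, walls and floor 3 mm (inside 46 x 46 mm). Origin: centre of its underside, on the tray's top, 12 mm above the table; y along the row. The four cartons stand in one row at 75 mm pitch; which colour stands where in the row is drawn afresh.
- rack: display rack, fixed: pale wood board 74 x 370 x 12 mm with four equal bays, parallel to the tray within 0.4 rad, in front of or behind it. Origin: underside, mid-row; y along the row to the robot's left, z up. Bay centres x = 0, y = -112.5, -37.5, 37.5, 112.5 mm; each 54 mm square outside, 46 inside; floor 16 mm, rim 34 mm above the table. A 44 mm brass finial stands on the board at y = -182 mm.
There are look-alikes about, which are no part of the job. Leave any purple look-alike of the bulb_white alone. Several things have the shape of the bulb_red; the one meant has the colours described above.

How it is judged:
At the end, for the whole second after the job is handed in: Each bulb stands upright (tilt under 0.2 rad) on the floor of its own bay of the display rack, foot within 13 mm of the bay's centre along and across, in the reverse of the order of their colours' cartons on the tray; all released and at rest (x of bulb_white in the frame of rack between -0.013 and 0.013 m and z of bulb_white in the frame of rack between 0.01 and 0.022 m and angle between each of bulb_white, bulb_red, bulb_yellow, bulb_green's own z axis and vertical below 0.2 rad and (y of bulb_white in the frame of rack between -0.1255 and -0.0995 m or y of bulb_white in the frame of rack between -0.0505 and -0.0245 m or y of bulb_white in the frame of rack between 0.0245 and 0.0505 m or y of bulb_white in the frame of rack between 0.0995 and 0.1255 m) and linear speed of each of bulb_white, bulb_red, bulb_yellow, bulb_green below 0.02 m/s and angular speed of each of bulb_white, bulb_red, bulb_yellow, bulb_green below 0.3 rad/s and x of bulb_red in the frame of rack between -0.013 and 0.013 m and z of bulb_red in the frame of rack between 0.01 and 0.022 m and (y of bulb_red in the frame of rack between -0.1255 and -0.0995 m or y of bulb_red in the frame of rack between -0.0505 and -0.0245 m or y of bulb_red in the frame of rack between 0.0245 and 0.0505 m or y of bulb_red in the frame of rack between 0.0995 and 0.1255 m) and x of bulb_yellow in the frame of rack between -0.013 and 0.013 m and z of bulb_yellow in the frame of rack between 0.01 and 0.022 m and (y of bulb_yellow in the frame of rack between -0.1255 and -0.0995 m or y of bulb_yellow in the frame of rack between -0.0505 and -0.0245 m or y of bulb_yellow in the frame of rack between 0.0245 and 0.0505 m or y of bulb_yellow in the frame of rack between 0.0995 and 0.1255 m) and x of bulb_green in the frame of rack between -0.013 and 0.013 m and z of bulb_green in the frame of rack between 0.01 and 0.022 m and (y of bulb_green in the frame of rack between -0.1255 and -0.0995 m or y of bulb_green in the frame of rack between -0.0505 and -0.0245 m or y of bulb_green in the frame of rack between 0.0245 and 0.0505 m or y of bulb_green in the frame of rack between 0.0995 and 0.1255 m) and ((y of carton_white in the frame of carton_red above 0 m and y of bulb_red in the frame of rack above -0.075 m and y of bulb_white in the frame of rack below -0.075 m) or (y of carton_white in the frame of carton_red below 0 m and y of bulb_white in the frame of rack above -0.075 m and y of bulb_red in the frame of rack below -0.075 m) or (y of carton_white in the frame of carton_red above 0 m and y of bulb_red in the frame of rack above 0 m and y of bulb_white in the frame of rack below 0 m) or (y of carton_white in the frame of carton_red below 0 m and y of bulb_white in the frame of rack above 0 m and y of bulb_red in the frame of rack below 0 m) or (y of carton_white in the frame of carton_red above 0 m and y of bulb_red in the frame of rack above 0.075 m and y of bulb_white in the frame of rack below 0.075 m) or (y of carton_white in the frame of carton_red below 0 m and y of bulb_white in the frame of rack above 0.075 m and y of bulb_red in the frame of rack below 0.075 m)) and ((y of carton_white in the frame of carton_yellow above 0 m and y of bulb_yellow in the frame of rack above -0.075 m and y of bulb_white in the frame of rack below -0.075 m) or (y of carton_white in the frame of carton_yellow below 0 m and y of bulb_white in the frame of rack above -0.075 m and y of bulb_yellow in the frame of rack below -0.075 m) or (y of carton_white in the frame of carton_yellow above 0 m and y of bulb_yellow in the frame of rack above 0 m and y of bulb_white in the frame of rack below 0 m) or (y of carton_white in the frame of carton_yellow below 0 m and y of bulb_white in the frame of rack above 0 m and y of bulb_yellow in the frame of rack below 0 m) or (y of carton_white in the frame of carton_yellow above 0 m and y of bulb_yellow in the frame of rack above 0.075 m and y of bulb_white in the frame of rack below 0.075 m) or (y of carton_white in the frame of carton_yellow below 0 m and y of bulb_white in the frame of rack above 0.075 m and y of bulb_yellow in the frame of rack below 0.075 m)) and ((y of carton_white in the frame of carton_green above 0 m and y of bulb_green in the frame of rack above -0.075 m and y of bulb_white in the frame of rack below -0.075 m) or (y of carton_white in the frame of carton_green below 0 m and y of bulb_white in the frame of rack above -0.075 m and y of bulb_green in the frame of rack below -0.075 m) or (y of carton_white in the frame of carton_green above 0 m and y of bulb_green in the frame of rack above 0 m and y of bulb_white in the frame of rack below 0 m) or (y of carton_white in the frame of carton_green below 0 m and y of bulb_white in the frame of rack above 0 m and y of bulb_green in the frame of rack below 0 m) or (y of carton_white in the frame of carton_green above 0 m and y of bulb_green in the frame of rack above 0.075 m and y of bulb_white in the frame of rack below 0.075 m) or (y of carton_white in the frame of carton_green below 0 m and y of bulb_white in the frame of rack above 0.075 m and y of bulb_green in the frame of rack below 0.075 m)) and ((y of carton_red in the frame of carton_yellow above 0 m and y of bulb_yellow in the frame of rack above -0.075 m and y of bulb_red in the frame of rack below -0.075 m) or (y of carton_red in the frame of carton_yellow below 0 m and y of bulb_red in the frame of rack above -0.075 m and y of bulb_yellow in the frame of rack below -0.075 m) or (y of carton_red in the frame of carton_yellow above 0 m and y of bulb_yellow in the frame of rack above 0 m and y of bulb_red in the frame of rack below 0 m) or (y of carton_red in the frame of carton_yellow below 0 m and y of bulb_red in the frame of rack above 0 m and y of bulb_yellow in the frame of rack below 0 m) or (y of carton_red in the frame of carton_yellow above 0 m and y of bulb_yellow in the frame of rack above 0.075 m and y of bulb_red in the frame of rack below 0.075 m) or (y of carton_red in the frame of carton_yellow below 0 m and y of bulb_red in the frame of rack above 0.075 m and y of bulb_yellow in the frame of rack below 0.075 m)) and ((y of carton_red in the frame of carton_green above 0 m and y of bulb_green in the frame of rack above -0.075 m and y of bulb_red in the frame of rack below -0.075 m) or (y of carton_red in the frame of carton_green below 0 m and y of bulb_red in the frame of rack above -0.075 m and y of bulb_green in the frame of rack below -0.075 m) or (y of carton_red in the frame of carton_green above 0 m and y of bulb_green in the frame of rack above 0 m and y of bulb_red in the frame of rack below 0 m) or (y of carton_red in the frame of carton_green below 0 m and y of bulb_red in the frame of rack above 0 m and y of bulb_green in the frame of rack below 0 m) or (y of carton_red in the frame of carton_green above 0 m and y of bulb_green in the frame of rack above 0.075 m and y of bulb_red in the frame of rack below 0.075 m) or (y of carton_red in the frame of carton_green below 0 m and y of bulb_red in the frame of rack above 0.075 m and y of bulb_green in the frame of rack below 0.075 m)) and ((y of carton_yellow in the frame of carton_green above 0 m and y of bulb_green in the frame of rack above -0.075 m and y of bulb_yellow in the frame of rack below -0.075 m) or (y of carton_yellow in the frame of carton_green below 0 m and y of bulb_yellow in the frame of rack above -0.075 m and y of bulb_green in the frame of rack below -0.075 m) or (y of carton_yellow in the frame of carton_green above 0 m and y of bulb_green in the frame of rack above 0 m and y of bulb_yellow in the frame of rack below 0 m) or (y of carton_yellow in the frame of carton_green below 0 m and y of bulb_yellow in the frame of rack above 0 m and y of bulb_green in the frame of rack below 0 m) or (y of carton_yellow in the frame of carton_green above 0 m and y of bulb_green in the frame of rack above 0.075 m and y of bulb_yellow in the frame of rack below 0.075 m) or (y of carton_yellow in the frame of carton_green below 0 m and y of bulb_yellow in the frame of rack above 0.075 m and y of bulb_green in the frame of rack below 0.075 m))); the robot touches nothing.
It fails at once if the white bulb is tipped over (leaning more than 0.9 rad) (angle between bulb_white's own z axis and vertical above 0.9 rad).
It fails at once if the red bulb is tipped over (leaning more than 0.9 rad) (angle between bulb_red's own z axis and vertical above 0.9 rad).
It fails at once if the yellow bulb is tipped over (leaning more than 0.9 rad) (angle between bulb_yellow's own z axis and vertical above 0.9 rad).
It fails at once if the green bulb is tipped over (leaning more than 0.9 rad) (angle between bulb_green's own z axis and vertical above 0.9 rad).
It also fails if it takes over 107 s, if anything falls off the work surface, if the arm or the gripper's body presses on something with over 40 N, if the wrist force passes 120 N, or if a joint passes its speed limit or range.

## Robot

A 7-joint arm with a two-finger parallel gripper is mounted at the origin on the work surface. World frame = base frame: x ahead of the robot, y to its left, z up, the work surface at z = 0. Lengths are in m, angles in rad, forces in N, time in s.
With the tool pointing down it reaches from about 0.425 to 0.95 m from the base axis. Payload 4.7 kg.
Tool frame: the origin (TCP) lies between the finger pads; the fingertips stand 25 mm ahead of it and the grasp point (between the pads) lies 6 mm ahead of it; x points along the fingers, z is the direction in which the jaws open and shut, and the axes are right-handed (so a half turn about x gives the same grasp; the last joint's range is limited). The gripper opens to 85 mm and grips with 20 to 120 N. Pads are 22 mm wide; open, the fingers measure 114 mm over their backs; the gripper's body (76 mm by 85 mm) begins 54 mm behind the grasp point. The pads swing forward as they close: fully open they stand 13 mm farther back than shut.
Start: joints at [1.181, 0.469, -0.049, 1.532, 0.024, 1.141, -0.082], TCP at [0.238, -0.632, 0.256] pointing down, gripper open.
Joint ranges: [-2.59, 2.59], [-0.33, 1.99], [-1.39, 1.29], [0.1, 2.45], [-1.04, 4.18], [0.21, 1.99], [-2.66, 2.66]. Speed limits (rad/s): [2.57, 2.57, 3.14, 3.14, 3.14, 3.14, 3.14].

## Interface

Orientations are given as a 3x3 rotation matrix whose columns are the frame's x, y, z axes.
In Python, from rig import * gives the robot as it stands. Calls block until the motion is done:
- movep(position, orientation): joint-space move of the TCP to a pose.
- move_l(position, attitude=None, feed=0.15, until_force=None): straight line of the TCP; attitude=None keeps the orientation; feed is the mean speed in m/s. With until_force (N) it stops when the force on the tool has changed by that much, and returns True; else False.
- move_joints(angles): joint-space move.
- command_gripper(opening, newtons=None): finger opening in m; newtons is the grip in N (None keeps the last); returns when the fingers have stopped.
- sleep(seconds).
- inverse_kinematics(position, orientation): joint angles nearest the present ones, or None.
- sense(): the state.
- camera(name): name is "side" or "top" or "wrist"; returns (picture, depth): 400x640x3 uint8, red, green, blue; 400x640 float32, m along the optical axis (not along the pixel's ray), 0 where there is no reading.
- camera_params(name): a dict with "K" (3x3 intrinsics, pixels), "position" and "rotation" of the camera in the world; the wrist camera has in their place "tool_from_camera" (4x4, takes a point from camera to tool coordinates, whose origin is the TCP and whose axes are the tool frame's). Camera axes: x right, y down, z forward; pixel columns grow to the right and rows downward; lengths in m; the calibration is good to about 2 mm. The wrist camera is an equidistant fisheye: a pixel r from the principal point sees the ray r / f radians off the axis. A picture is of the moment at which its call begins: read the wrist's pose just before it. camera_params takes no time and is no camera call.
A pose or a line that the arm cannot do raises Unreachable and nothing moves.
- finish_job(): hands the job in, once; it reports no verdict.
The state is a dict: "time_s": time; "joint_pos": joint angles; "qd": joint speeds; "joint_efforts": joint torques, N m; "position": TCP position; "tcp_rot": TCP orientation; "wrist_force": force on the tool from outside, world axes, zero at the start; "ft_torque": the same for the moment, N m; "finger_gap": finger opening in m.
Only numpy, scipy, OpenCV 4.12 (cv2) and the standard library are available. Lean on these libraries where they do the work, as an engineer would, in place of code of your own. Each camera call takes 0.05 s, during which the arm holds its last target. There are 200 camera calls.

## Working session

There is one attempt and no reset: what is moved stays moved. The work goes in short steps, each a Python script; the robot and the scene stay as the last script left them, time stands still between calls to the robot, and variables do not carry over. Pictures are saved under pics/ and viewed, about 12 in all and at most 16, crops included, and the job is handed in when it is done.

```bash
mkdir -p pics; ls
python3 - <<'E'
from rig import *
import cv2,numpy as np
for n in("top","side"):
    p,d=camera(n); cv2.imwrite(f"pics/{n}0.png",p[...,::-1]); np.save(f"pics/{n}0.npy",d)
    c=camera_params(n); print(n,c["K"],c["position"],c["rotation"],(d>0).mean())
s=sense();print(s["position"],s["tcp_rot"],s["finger_gap"],s["time_s"])
E
```

```text
pics
top [[514.74291658   0.         324.36722647]
 [  0.         514.74291658 193.95044922]
 [  0.           0.           1.        ]] [0.5389814  0.0312605  0.93047677] [[-0.02793215 -0.99766557  0.06231536]
 [-0.99918685  0.02605272 -0.03077151]
 [ 0.02907619 -0.06312421 -0.99758203]] 0.9959375
side [[435.46445009   0.         322.66431252]
 [  0.         435.46445009 193.50632638]
 [  0.           0.           1.        ]] [ 0.15988172 -0.50589149  0.57621115] [[ 0.77358888 -0.37272806  0.51247834]
 [-0.63364742 -0.46411871  0.61893842]
 [ 0.00715507 -0.80353445 -0.59521524]] 0.996078125
[ 0.23814178 -0.63107674  0.2553612 ] [[-6.94215105e-04  9.35582303e-01  3.53108017e-01]
 [ 1.63008012e-03  3.53108692e-01 -9.35580886e-01]
 [-9.99998430e-01 -7.39000247e-05 -1.77020750e-03]] 0.08534322224023261 0.1
```

View pics/top0.png

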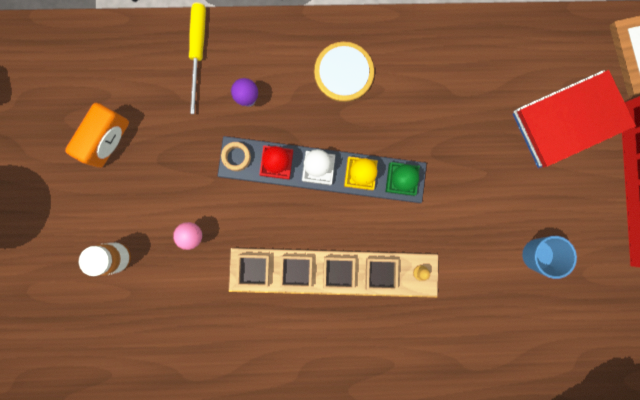

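View pics/side0.png

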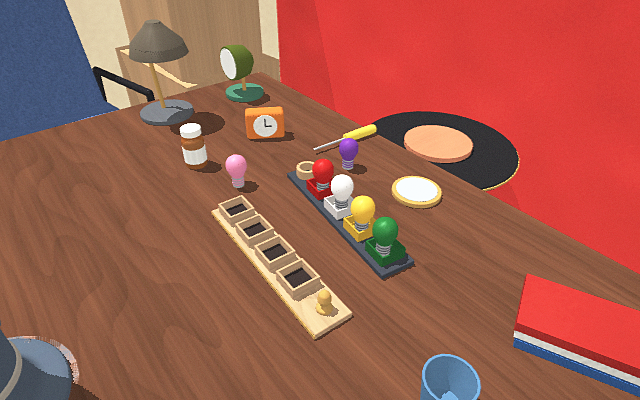

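The top view shows, left to right, red (277,161), white (318,163), yellow (362,172) and green (404,179). The rack is nearer the robot with bays at (254,269), (297,270), (340,271) and (383,273), and the finial is on the right at (422,273). The purple and pink bulbs are decoys. The target order, left to right, is green, yellow, white, red.

```bash
cat > h.py <<'E'
import numpy as np,cv2
from scipy.optimize import least_squares
def cloud(d,c):
    v,u=np.indices(d.shape); K=c["K"]
    P=np.stack([(u-K[0,2])/K[0,0]*d,(v-K[1,2])/K[1,1]*d,d],-1)
    return P@np.array(c["rotation"]).T+np.array(c["position"])
def sphere(P):
    f=lambda q:np.linalg.norm(P-q[:3],axis=1)-q[3]
    q=least_squares(f,[*P.mean(0)[:2],0.066,.023],loss='soft_l1',f_scale=.001); return q.x,len(P)
E
python3 - <<'E'
from rig import *
from h import *
T=cloud(np.load("pics/top0.npy"),camera_params("top"));S=cloud(np.load("pics/side0.npy"),camera_params("side"))
print("table z",np.median(T[300:380,100:500,2]),np.median(S[200:300,60:180,2]))
for n,u,v in[("red",277,161),("white",318,163),("yel",362,172),("green",404,179)]:
    P=T[v-19:v+19,u-19:u+19].reshape(-1,3);P=P[P[:,2]>.06]
    q,m=sphere(P);print(n,q.round(4),m,"ztop",P[:,2].max().round(4))
    Q=S.reshape(-1,3);Q=Q[(Q[:,2]>.06)&(np.hypot(*(Q[:,:2]-q[:2]).T)<.033)]
    q,m=sphere(Q);print("   side",q.round(4),m)
for nm,C in(("top",T[240:305,225:405]),("side",None)):
    if C is None: C=S.reshape(-1,3);C=C[(np.abs(C[:,0]-r[0][0])<.06)&(np.abs(C[:,1]-r[0][1])<.155)]
    P=C.reshape(-1,3);P=P[(P[:,2]>.027)&(P[:,2]<.042)]
    r=cv2.minAreaRect(P[:,:2].astype(np.float32));print(nm,r,cv2.boxPoints(r),len(P),np.median(P[:,2]))
E
```

```text
table z 4.75276518526746e-05 0.0009066261829357991
red [0.6541 0.0856 0.0689 0.0228] 586 ztop 0.9305
   side [0.6517 0.0896 0.0686 0.023 ] 353
white [0.6464 0.0157 0.0692 0.0227] 577 ztop 0.9305
   side [0.6438 0.0195 0.0687 0.0228] 393
yel [ 0.6299 -0.0622  0.0692  0.0228] 580 ztop 0.9305
   side [ 0.6274 -0.0584  0.0684  0.0228] 458
green [ 0.6176 -0.1324  0.0691  0.0228] 594 ztop 0.9305
   side [ 0.6153 -0.1287  0.0683  0.0228] 532
top ((0.45993566513061523, 0.01962905377149582), (0.27945393323898315, 0.05427858978509903), 86.60935974121094) [[ 0.42457995 -0.11824822]
 [ 0.47876355 -0.12145843]
 [ 0.49529138  0.15750632]
 [ 0.44110778  0.16071653]] 1228 0.03392288757843892
side ((0.4569593071937561, 0.023136340081691742), (0.2819061875343323, 0.05579011142253876), 86.85657501220703) [[ 0.421377   -0.11607504]
 [ 0.47708315 -0.11913432]
 [ 0.4925416   0.16234772]
 [ 0.43683547  0.165407  ]] 1488 0.03301716317817249
```

```bash
cat >> h.py <<'E'
from rig import *
B=dict(red=(.6529,.0876),white=(.6451,.0176),yellow=(.6287,-.0603),green=(.6165,-.1306))
O=np.array([.4584,.0214]); a=np.radians(86.7); Y=np.array([np.cos(a),np.sin(a)]); 
BAY=dict(green=.1125,yellow=.0375,white=-.0375,red=-.1125)
def rot(t): # jaw axis z at angle t
    x=np.array([0,0,-1.]); z=np.array([np.cos(t),np.sin(t),0]); return np.array([x,np.cross(z,x),z]).T
RP=rot(np.radians(80.5-90)); RR=rot(a-np.pi/2)
ZG,ZT=.076,.185
def pick(n,first=False):
    p=B[n]; command_gripper(.085,30)
    (movep if first else move_l)([*p,ZT],RP,**({} if first else dict(feed=.3)))
    move_l([*p,ZG],feed=.12); command_gripper(0.03,30)
    g=sense()["finger_gap"]; f0=sense()["wrist_force"]; move_l([*p,ZT],feed=.12); s=sense()
    print(n,"gap",g,s["finger_gap"],"dF",s["wrist_force"]-f0,s["time_s"])
def place(n,off=(0,0)):
    q=O+BAY[n]*Y+np.array(off); move_l([*q,ZT],RR,feed=.25); move_l([*q,ZG+.008],feed=.1)
    h=move_l([*q,ZG-.006],feed=.02,until_force=3); print("contact",h,sense()["position"],sense()["wrist_force"])
    command_gripper(.085); sleep(.2); move_l([*q,ZT],feed=.15); print("t",sense()["time_s"],"q",sense()["joint_pos"][[0,6]])
def snap(n,f):
    p,d=camera(n); cv2.imwrite(f"pics/{f}.png",p[...,::-1]); return p,d
E
python3 - <<'E'
from h import *
for n in B:
  print(inverse_kinematics([*B[n],ZT],RP),inverse_kinematics([*(O+BAY[n]*Y),ZG],RR))
move_l([.3,-.5,.25],feed=.3)
pick("green",True)
snap("side","grasp")
E
```

```text
[ 0.25634731  0.59705272 -0.66861541  1.61994359  0.40887826  1.06871736
 -0.69374962] [ 0.51747479  0.43416623 -0.49850374  2.16651999  0.35433697  0.61829698
 -0.29163799]
[ 0.3645153   0.57359661 -0.66009127  1.65420655  0.39358603  1.05048144
 -0.5826664 ] [ 0.40766736  0.44196304 -0.56470716  2.17344668  0.40101057  0.62660355
 -0.50081427]
[ 0.46033552  0.53843892 -0.60760039  1.69047145  0.34996024  1.02335734
 -0.43139516] [ 0.36573811  0.4930986  -0.72085461  2.15028263  0.52264599  0.67627311
 -0.77275477]
[ 0.53564456  0.52300449 -0.55022509  1.69625226  0.31326987  1.01122984
 -0.28891086] [ 0.33317064  0.5858561  -0.89654055  2.10145008  0.67110014  0.76782888
 -1.04968298]
green gap 0.04446424758853251 0.044447303569374846 dF [ 1.732808    0.29616887 -5.66531308] 5.3083
```

View pics/grasp.png

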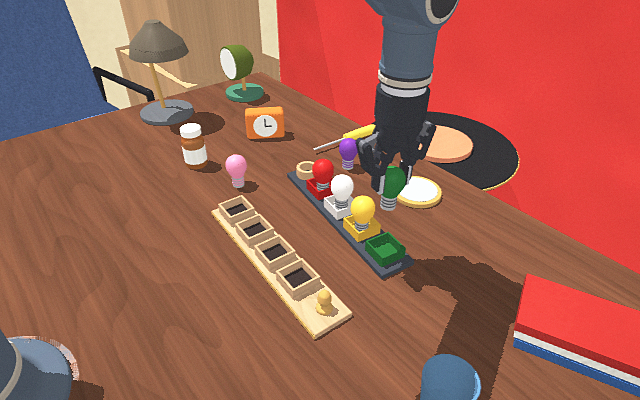

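The side view shows green held upright above its empty carton at (388,185), with nothing else disturbed. Next I'll place it and check.

Run:
```python
from h import *
place("green")
move_l([*B["yellow"],ZT],RP,feed=.3)
snap("side","p1"); p,d=snap("top","p1t")
for n in("top","side"):
    T=cloud(camera(n)[1],camera_params(n)).reshape(-1,3); c=O+BAY["green"]*Y
    P=T[(T[:,2]>.06)&(T[:,2]<.1)&(np.hypot(*(T[:,:2]-c).T)<.04)]; print(n,sphere(P),c)
```

```text
contact True [0.46515952 0.1339038  0.077727  ] [-0.69518302 -1.01172338  4.86231551]
t 9.875 q [ 0.16807914 -0.65321862]
top (array([0.4659944 , 0.13213458, 0.06983488, 0.02280908]), 615) [0.46487595 0.13371345]
side (array([0.46358151, 0.13575283, 0.06998124, 0.02296081]), 437) [0.46487595 0.13371345]
```

View pics/p1.png

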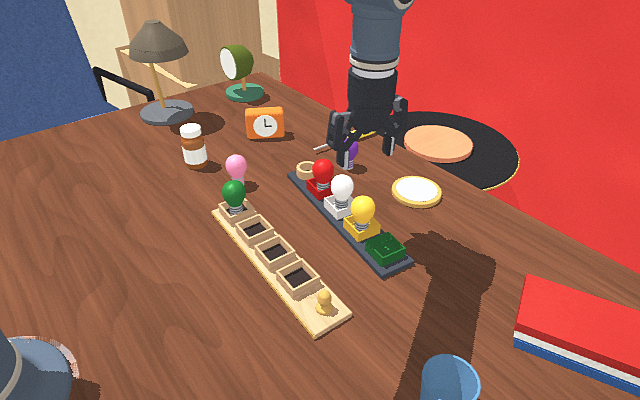

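The side view shows green upright in the left bay at (234,195), and its sphere fit is within about 1 mm of the bay centre. I'll repeat for the other three.

Run:
```python
from h import *
for n in("yellow","white","red"):
    pick(n)
    if sense()["finger_gap"]<.042: print("LOST"); break
    place(n)
move_l([.5,-.35,.3],feed=.3)
snap("side","e1"); snap("top","e1t")
for n in("top","side"):
    T=cloud(camera(n)[1],camera_params(n)).reshape(-1,3)
    for k in BAY:
        c=O+BAY[k]*Y; P=T[(T[:,2]>.06)&(T[:,2]<.1)&(np.hypot(*(T[:,:2]-c).T)<.037)]
        if len(P)>50: print(n,k,(sphere(P)[0]-[*c,0,0]).round(4))
print(sense()["time_s"])
```

```text
yellow gap 0.044277384909942846 0.04435004069328126 dF [ 1.5499424  -0.8865591  -4.57109688] 14.1167
contact True [0.46083992 0.05896093 0.07769096] [-1.06151183 -0.43421971  5.91339518]
t 18.2417 q [ 0.32368584 -0.48246559]
white gap 0.044146597362739834 0.0442136937895089 dF [ 0.46280433 -0.46067895 -6.47191693] 21.8167
contact True [ 0.45655062 -0.01603471  0.07770769] [-0.9112668  -0.63950622  5.14878061]
t 25.8833 q [ 0.47897149 -0.30914585]
red gap 0.04410887067922346 0.0439036315572255 dF [ 0.25329879  0.51225213 -5.73871151] 29.5667
contact True [ 0.45221514 -0.09100689  0.07763289] [-0.64505382  0.65756571  4.61829835]
t 33.9417 q [ 0.62779733 -0.14356074]
top green [ 0.0011 -0.0016  0.0698  0.0228]
top yellow [ 0.0012 -0.0018  0.07    0.0228]
top white [ 0.0013 -0.0021  0.0701  0.0227]
top red [ 0.0011 -0.0023  0.0699  0.0228]
side green [-0.0014  0.0018  0.0698  0.023 ]
side yellow [-0.0012  0.0016  0.0699  0.0228]
side white [-0.001   0.0015  0.0697  0.0229]
side red [-0.0012  0.0014  0.0696  0.0229]
35.25
```

View pics/e1.png

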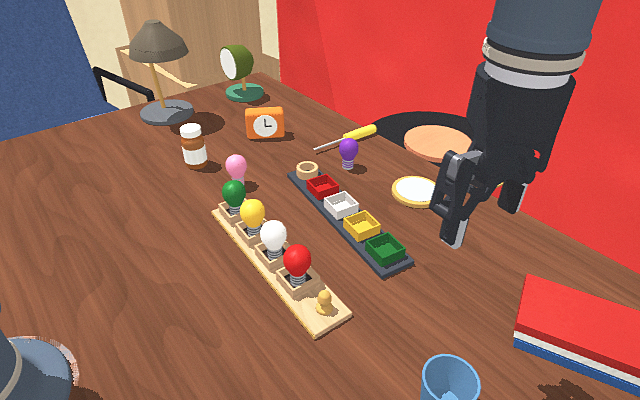

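View pics/e1t.png

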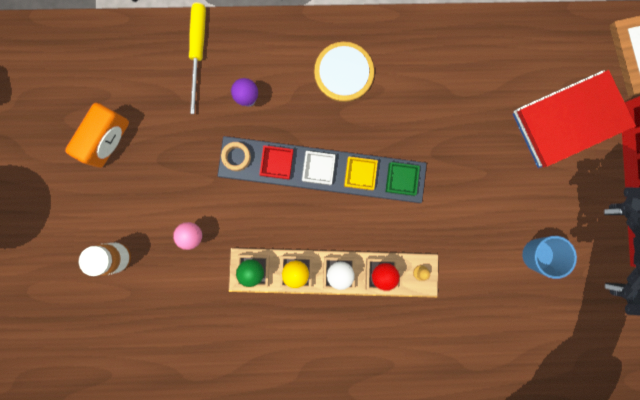

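Both views show the rack filled left to right with green (250,273), yellow (296,274), white (340,275) and red (385,277) in the top picture. All four are upright, the cartons are empty, the decoys are untouched and the arm is clear.

```bash
python3 -c "
from rig import *
sleep(.5); print(finish_job())"
```

```text
the job is handed in; nothing more can be done
None
```

All four bulbs are in the rack in reverse order: the tray read red, white, yellow, green from the left, and the rack now reads green, yellow, white, red. I handed the job in with the robot clock at about 36 s; it returned no verdict.

- **Placement:** averaged over the two fixed cameras, each bulb is within about 0.5 mm of its bay centre. Fitted bulb height matches a bulb standing upright on the bay floor.
- **Final pictures:** all four bulbs are upright, the arm is clear of everything, and the purple and pink look-alikes have not moved.
- **Disagreement:** the two cameras differ by about 2.5 mm in x and 3.5 to 4 mm in y, which is their calibration offset. I used their mean, and either camera alone still puts every bulb within 3 mm of centre, against the 13 mm allowed.

No check failed.

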